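# Scoop the small gears out of the sorting tray into the blue bin

## Robot

A 7-joint arm with a two-finger parallel gripper is mounted at the origin on a cart in front of the work surface, level with it; the furniture and walls round the work are solid. World frame = base frame: x ahead of the robot, y to its left, z up, the work surface at z = 0. Lengths are in m, angles in rad, forces in N, time in s.
With the tool pointing down it reaches from about 0.425 to 0.875 m from the base axis. Payload 8.4 kg.
Tool frame: the origin (TCP) lies at the very end of the fingers, on their centre line; the grasp point (between the pads) lies 19 mm behind it; x points along the fingers, y is the direction in which the jaws open and shut, and the axes are right-handed (so a half turn about x gives the same grasp; the last joint's range is limited). The gripper opens to 87 mm and grips with 3 to 60 N. Pads are 19 mm wide; open, the fingers measure 117 mm over their backs; the gripper's body (75 mm by 190 mm) begins 51 mm behind the grasp point.
Start: joints at [1.161, 0.333, 0.04, 1.465, -0.013, 1.343, -0.059], TCP at [0.199, -0.619, 0.223] pointing down, gripper open.
Joint ranges: [-2.58, 2.58], [-0.38, 2.09], [-1.3, 1.39], [0.25, 2.4], [-1.5, 4.64], [0.08, 2.09], [-2.65, 2.65]. Speed limits (rad/s): [2.22, 2.22, 2.79, 2.79, 3.14, 3.14, 3.14].

## Interface

Orientations are given as a unit quaternion [x, y, z, w].
In Python, from bench import env, vision gives the robot as it stands. The module is installed in compiled form; this text tells all that it offers.
- The arm moves only by the tool arm_command, never from a script. Its argument "increments" is a list of rows, each a list of 3 entries, a list of its own where there are three numbers: the shift along the tool's x, y, z in cm, then the turn about the tool's x in degrees, then the opening, from 0 (shut) to 1 (fully open). In form: [[[tx, ty, tz], twist, grip], ...]. A call has 1 to 12 rows; each row is the pose to reach, as a shift and turn from the pose measured when the call began, along the tool's axes at that moment; what a row does not reach only later rows make up. A row lasts 1/10 s, in which the tool goes at most 50 mm and 8.59 degrees, less where a joint would pass 70% of its speed; a pose out of reach is approached as far as the arm can. A call with a gripper value outside its range is refused whole. The fingers move at their own pace and stop on an object; "newtons" is the grip in N (left out, the last holds). Time passes only in rows, so rows that repeat a pose let the fingers close. It gives the time, the measured TCP pose, the force and the opening at its end, in the units of the state.
- env.get_state(): the state, without advancing time (a new reading comes with each control period).
- vision.get_image(name): name is "scene" or "top" or "wrist"; returns the picture (400x640x3 uint8, red, green, blue); there is no depth.
- vision.calibration(name): a dict with "vfov" (degrees; the focal length in pixels is half the picture's height over the tangent of half this angle, whatever the lens; pixels are square), "cx", "cy" (the principal point, pixels), "T" (4x4, takes a point from camera to world coordinates). Camera axes: x right, y up, looking along -z (the intrinsics and any distortion apply to the point x, -y, -z); pixel columns grow to the right and rows downward; lengths in m; the calibration is good to about 2 mm. A picture is of the moment at which its call begins: read the wrist's pose just before it. calibration takes no time and is no camera call; for the wrist camera it gives the pose at the moment of the call.
- env.hand_in(): hands the job in, once; it reports no verdict.
The state is a dict: "t": time; "joint_positions": joint angles; "qd": joint speeds; "joint_efforts": joint torques, N m; "ee_pos": TCP position; "tool_rot": TCP orientation; "force": force on the tool from outside, world axes, zero at the start; "ft_torque": the same for the moment, N m; "finger_gap": finger opening in m.
Only numpy, scipy, OpenCV 4.12 (cv2) and the standard library are available. Lean on these libraries where they do the work, as an engineer would, in place of code of your own. Each camera call takes 0.05 s, during which the arm holds its last target.

## Task

Scoop up the three small black gears from the grey sorting tray with the hand scoop and tip them all into the blue bin, not the red one. Use only the scoop for the gears, never the fingers. Then set the scoop down flat on the bench or back in its tray, clear of the bins, and let go.

Things in the scene. Friction and masses are not known exactly. Their poses are not given: they have to be found in the camera images.
- scoop: loose aluminium scoop, 0.13 kg, flat in the tray. Origin on its underside; -x points out of the mouth, z up. Thin lip at x -54 mm, rear wall x +13; outside walls y -49 and +49, 26 mm high (rear 34). Orange upright grip bar at x +32, y 0: 16 mm thick (y), 36 long (x), top at z 88; grip at z 50 to 75. Slippery 2 mm floor: gears slide off with the mouth 20 degrees down, surely at 35.
- tray: fixed grey sorting tray, 194 x 116 mm, 3 mm floor, 18 mm side walls 108 mm apart inside. Origin: underside centre. Its 24 mm end wall faces the robot (inner face at x -95 mm); far end open. The scoop lies at the open end, in line within 2 degrees, mouth to the end wall, gears between; slid along the floor until the lip meets that wall, it gets under them all.
- gear_1: black plastic gear, one of three alike: 22 mm across, 12 mm high (toothed disc 7 mm, hub above), about 12 g, lying flat in the tray ahead of the scoop's mouth. Origin: centre of its underside; its z axis points up through the hub.
- gear_2: black plastic gear, one of three alike: 22 mm across, 12 mm high (toothed disc 7 mm, hub above), about 12 g, lying flat in the tray ahead of the scoop's mouth. Origin: centre of its underside; its z axis points up through the hub.
- gear_3: black plastic gear, one of three alike: 22 mm across, 12 mm high (toothed disc 7 mm, hub above), about 12 g, lying flat in the tray ahead of the scoop's mouth. Origin: centre of its underside; its z axis points up through the hub.
- bin_blue: blue open-topped parts bin, fixed to the bench, 120 (x) x 150 (y) x 50 (z) mm, walls and floor 4 mm. Origin: centre of its underside, z up. A red bin of the same shape stands nearby, beside it; left and right may be either. A tall grey coin changer (about x 0.58 m and beyond, y 0 to 0.2 m) stands behind: carry things past in front of it.

How it is judged:
By the outcome, as a careful person would: the job done as asked, in the order asked, and still so for the second after the job is handed in, with the robot touching nothing.
It also fails if it takes over 64 s, if anything falls off the work surface, if the arm or the gripper's body presses on something with over 40 N, if the wrist force passes 120 N, or if a joint passes its speed limit or range.

## Working session

There is one attempt and no reset: what is moved stays moved. The work goes in short steps, Python scripts to look and compute and a tool call to move; the robot and the scene stay as the last step left them, time stands still between calls to the robot, and variables do not carry over. Pictures are saved under pics/ and viewed, and the job is handed in when it is done.

Besides the shell and the picture viewer there is one more tool, called after ">>>" by a JSON object that holds its "fn" and its "kwargs", one argument or row to a line. arm_command: Moves the arm, as the interface text tells. Its arguments: {"type":"object","properties":{"increments":{"type":"array"},"newtons":{"type":"number"}},"required":["increments"]}

```bash
mkdir -p pics
python3 - <<'E'
from bench import env, vision
import cv2,numpy as np
s=env.get_state();print(s)
for n in ["scene","top"]:
    c=vision.calibration(n);print(n,c)
    cv2.imwrite(f"pics/{n}0.png",vision.get_image(n)[:,:,::-1])
print(vision.calibration("wrist"))
E
```

```text
{'t': 0.0, 'joint_positions': array([ 1.16077041,  0.33392382,  0.03986423,  1.46628451, -0.01341061,
        1.34328068, -0.05848559]), 'qd': array([ 0.00057728, -0.00036506,  0.00057559, -0.00117678, -0.00078774,
        0.00042054, -0.00048935]), 'joint_efforts': array([ 6.93561396e-04, -6.56366873e+01,  1.33556485e+00, -4.03799379e+01,
       -5.97970630e-02,  4.48709540e-02,  2.02674842e-04]), 'ee_pos': array([ 0.19863625, -0.61841082,  0.2216443 ]), 'tool_rot': array([-0.69846087, -0.11001607,  0.6987073 , -0.10888983]), 'force': array([0.36238386, 0.2495027 , 0.01674097]), 'ft_torque': array([ 0.00104914, -0.02431379, -0.00097573]), 'finger_gap': 0.08705940191080226}
scene {'vfov': 43.85201641635222, 'cx': 317.58304031851, 'cy': 194.8623612498044, 'T': array([[-0.90760642,  0.20751686, -0.36494842,  0.06528321],
       [-0.41944295, -0.48515872,  0.76726047,  0.85095953],
       [-0.01783842,  0.84944557,  0.52737465,  0.64842234],
       [ 0.        ,  0.        ,  0.        ,  1.        ]])}
top {'vfov': 55.7953409422619, 'cx': 317.5117543399894, 'cy': 204.31165830300984, 'T': array([[ 0.00958271,  0.9910245 , -0.13333647,  0.37011013],
       [-0.99963607,  0.00613145, -0.0262704 , -0.01013792],
       [-0.02521707,  0.13353969,  0.99072259,  0.88975395],
       [ 0.        ,  0.        ,  0.        ,  1.        ]])}
{'vfov': 66.50837893664, 'cx': 317.97580354664956, 'cy': 202.88901635937063, 'T': array([[ 3.06833503e-01,  9.15221751e-01,  2.61194080e-01,
         2.70051692e-01],
       [-9.51762788e-01,  2.95310281e-01,  8.33032556e-02,
        -5.95208386e-01],
       [-8.92345636e-04, -2.74155035e-01,  9.61685094e-01,
         3.84034636e-01],
       [ 0.00000000e+00,  0.00000000e+00,  0.00000000e+00,
         1.00000000e+00]])}
```

View pics/top0.png

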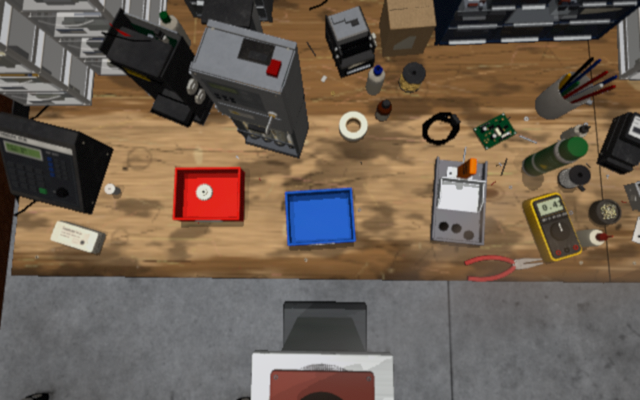

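View pics/scene0.png

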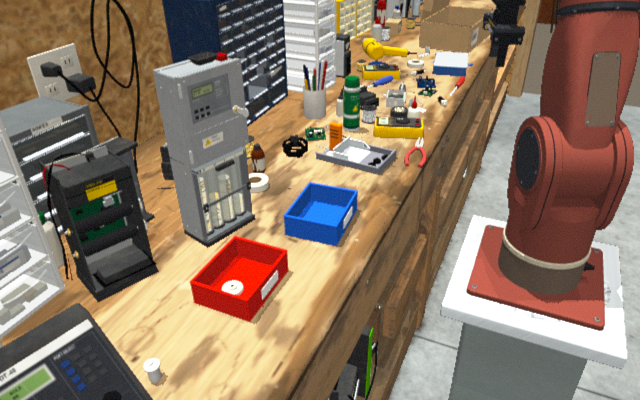

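```bash
cat > h.py <<'E'
from bench import env, vision
import cv2,numpy as np
from scipy.spatial.transform import Rotation as R
def px2w(c,u,v,z):
    f=200/np.tan(np.radians(c["vfov"]/2)); T=c["T"]
    d=T[:3,:3]@np.array([(u-c["cx"])/f,-(v-c["cy"])/f,-1]); o=T[:3,3]
    return o+d*(z-o[2])/d[2]
def w2px(c,p):
    f=200/np.tan(np.radians(c["vfov"]/2)); T=c["T"]
    q=T[:3,:3].T@(np.asarray(p)-T[:3,3]); return np.array([c["cx"]+f*q[0]/-q[2], c["cy"]-f*q[1]/-q[2]])
E
python3 - <<'E'
from h import *
im=cv2.imread("pics/top0.png")
cv2.imwrite("pics/c1.png",cv2.resize(im[145:255,410:510],None,fx=5.4,fy=5.4,interpolation=cv2.INTER_CUBIC))
cv2.imwrite("pics/c2.png",cv2.resize(im[160:255,165:365],None,fx=4,fy=4,interpolation=cv2.INTER_CUBIC))
E
```

```text
(no output)
```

View pics/c1.png

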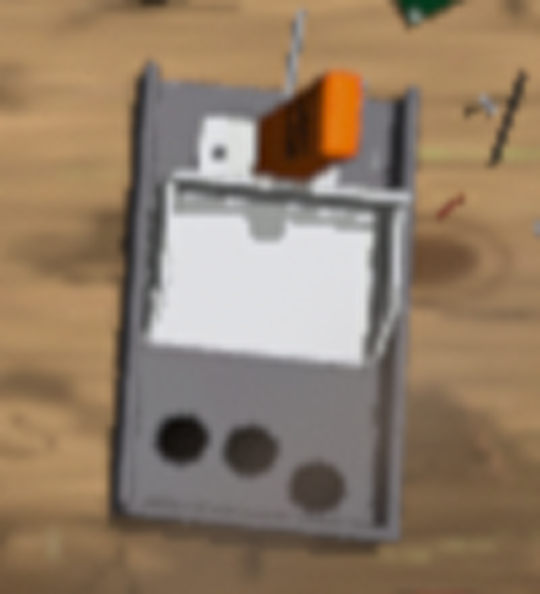

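View pics/c2.png

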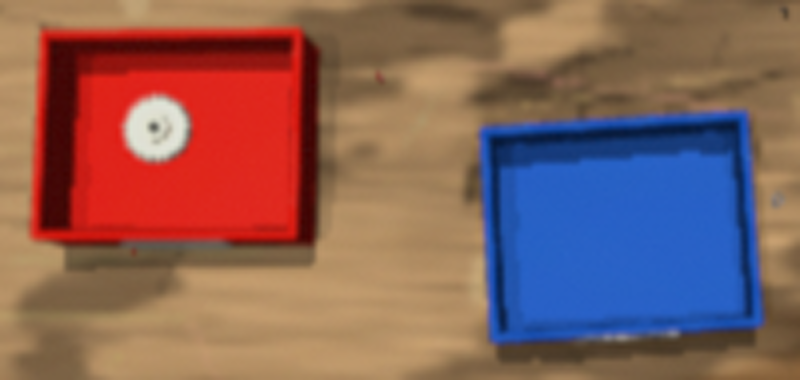

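Run:
```python
from h import *
np.set_printoptions(precision=4,suppress=True)
c=vision.calibration("top")
P=lambda x,y,z: px2w(c,410+x/5.4-.5+.09,145+y/5.4-.5+.09,z)
Q=lambda x,y,z: px2w(c,165+x/4-.5+.12,160+y/4-.5+.12,z)
bl,br,tl,tr=P(125,515,.024),P(398,535,.024),P(148,65,.018),P(412,90,.018)
print("tray",bl,br,tl,tr,'mean',(bl+br+tl+tr)/4)
for a,b in((bl,tl),(br,tr),(bl,br),(tl,tr)): d=b-a;print(np.degrees(np.arctan2(d[1],d[0])),np.linalg.norm(d[:2]))
print("grip top",P(341,114,.091)); print(P(332,155,.091),P(350,72,.091))
a,b=P(150,345,.005),P(368,362,.005);print("lip",a,b,(a+b)/2,np.linalg.norm(a-b),np.degrees(np.arctan2(*(a-b)[[1,0]])))
a,b=P(172,178,.037),P(410,195,.037);print("rear",a,b,(a+b)/2,np.linalg.norm(a-b))
for g in((183,440),(251,450),(317,487)):print("gear",P(*g,.012))
B=[Q(*p,.05) for p in((483,128),(745,113),(762,325),(493,342))];print("blue",np.array(B),np.mean(B,0))
B=[Q(*p,.05) for p in((42,31),(302,30),(298,240),(34,238))];print("red",np.mean(B,0))
s=env.get_state();print(R.from_quat(s["tool_rot"]).as_matrix())
print(vision.calibration("wrist")["T"])
```

```text
tray [ 0.4067 -0.2492  0.024 ] [ 0.3994 -0.3622  0.024 ] [ 0.6023 -0.2669  0.018 ] [ 0.5915 -0.3799  0.018 ] mean [ 0.4999 -0.3146  0.021 ]
-5.147844371292216 0.19633683593757095
-5.270707834689342 0.1929311002370218
-93.72603331970176 0.11321578868842566
-95.44895400922037 0.1135962158454823
grip top [ 0.5631 -0.3206  0.091 ]
[ 0.5465 -0.3164  0.091 ] [ 0.5802 -0.325   0.091 ]
lip [ 0.4811 -0.2675  0.005 ] [ 0.4743 -0.3607  0.005 ] [ 0.4777 -0.3141  0.005 ] 0.09345389184383435 85.82964403658846
rear [ 0.5482 -0.2697  0.037 ] [ 0.5414 -0.3688  0.037 ] [ 0.5448 -0.3193  0.037 ] 0.0993162580329783
gear [ 0.4394 -0.2781  0.012 ]
gear [ 0.4353 -0.3068  0.012 ]
gear [ 0.4198 -0.334   0.012 ]
blue [[ 0.5116  0.085   0.05  ]
 [ 0.521  -0.0627  0.05  ]
 [ 0.4021 -0.0718  0.05  ]
 [ 0.3915  0.077   0.05  ]] [0.4565 0.0069 0.05  ]
red [0.5073 0.2637 0.05  ]
[[-0.0006  0.3058 -0.9521]
 [ 0.0013 -0.9521 -0.3058]
 [-1.     -0.0014  0.0001]]
[[ 0.3068  0.9152  0.2612  0.2701]
 [-0.9518  0.2953  0.0833 -0.5952]
 [-0.0009 -0.2742  0.9617  0.384 ]
 [ 0.      0.      0.      1.    ]]
```

>>> {"fn": "arm_command", "kwargs": {
  "increments": [
    [[0, -0.7, -1.8], 1, 1],
    [[0, -2.1, -5.4], 3, 1],
    [[0, -3.8, -9.8], 5, 1],
    [[0, -5.5, -14.2], 8, 1],
    [[0, -7.3, -18.6], 10, 1],
    [[0, -9.0, -23.0], 13, 1],
    [[0, -10.7, -27.4], 15, 1],
    [[0, -12.5, -31.8], 17, 1],
    [[0, -14.2, -36.2], 19, 1],
    [[0, -15.8, -40.4], 21, 1],
    [[0, -16.8, -42.8], 22, 1],
    [[0, -17.2, -43.8], 23, 1]
  ]
}}

```text
t: 1.3
ee_pos: [0.5655, -0.3169, 0.2212]
tool_rot: [-0.706, 0.029, 0.707, 0.032]
force: [0.5, 0.6, -0.4]
finger_gap: 0.087
```

Run:
```python
from h import *
np.set_printoptions(precision=4,suppress=True)
s=env.get_state();print(s["t"],s["ee_pos"],s["joint_positions"],s["qd"],s["force"]);print(R.from_quat(s["tool_rot"]).as_matrix())
c=vision.calibration("wrist");im=vision.get_image("wrist")[:,:,::-1].copy()
np.save("wc.npy",c["T"])
cv2.imwrite("pics/w1.png",im)
for p in((.5633,-.3210,.091),(.4777,-.3141,.005)):print(w2px(c,p))
```

```text
1.3 [ 0.5655 -0.3169  0.2212] [ 0.5663  0.3396 -0.1592  1.4607  0.0514  1.3475 -1.2526] [-0.1185  0.0657  0.0206 -0.087   0.0284  0.0268 -0.3074] [ 0.4515  0.6257 -0.3586]
[[-0.0007 -0.0863 -0.9963]
 [ 0.0033 -0.9963  0.0863]
 [-1.     -0.0032  0.001 ]]
[322.965  196.4263]
[322.1674 242.1073]
```

View pics/w1.png

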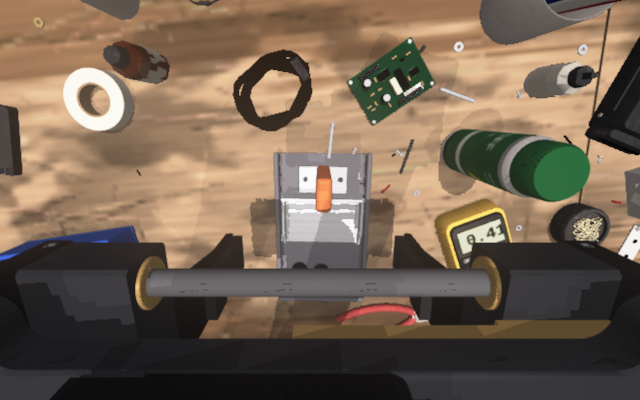

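>>> {"fn": "arm_command", "kwargs": {
  "increments": [
    [[1, 0.2, 0.1], 0, 1],
    [[3, 0.4, 0.2], 0, 1],
    [[5.5, 0.4, 0.2], 0, 1],
    [[8, 0.4, 0.2], 0, 1],
    [[10.5, 0.4, 0.2], 0, 1],
    [[13, 0.4, 0.2], 0, 1],
    [[15, 0.4, 0.2], 0, 1],
    [[16.5, 0.4, 0.2], 0, 1],
    [[17.2, 0.4, 0.2], 0, 1],
    [[17.4, 0.4, 0.2], 0, 1],
    [[17.4, 0.4, 0.2], 0, 1]
  ]
}}

```text
t: 2.45
ee_pos: [0.5635, -0.3202, 0.0475]
tool_rot: [-0.706, 0.03, 0.706, 0.032]
force: [-0.2, 0.1, 0.3]
finger_gap: 0.0872
```

Run:
```python
from h import *
np.set_printoptions(precision=4,suppress=True)
s=env.get_state();print(s["t"],s["ee_pos"],s["force"]);print(R.from_quat(s["tool_rot"]).as_matrix())
im=vision.get_image("wrist")[:,:,::-1].copy();cv2.imwrite("pics/w2.png",im)
```

```text
2.45 [ 0.5635 -0.3202  0.0475] [-0.1948  0.1155  0.2516]
[[ 0.     -0.0874 -0.9962]
 [ 0.0031 -0.9962  0.0874]
 [-1.     -0.0031  0.0003]]
```

View pics/w2.png

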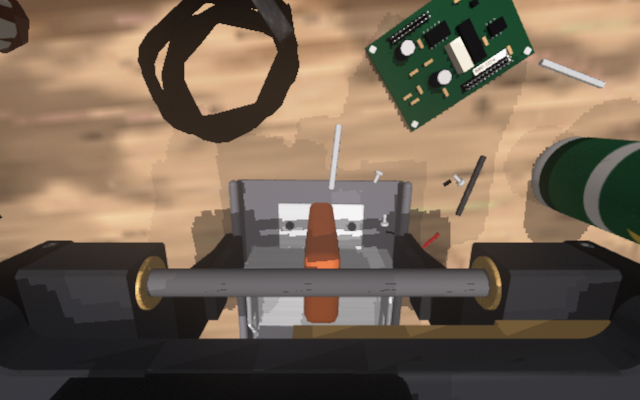

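>>> {"fn": "arm_command", "kwargs": {
  "increments": [
    [[0, 0, 0], 0, 0.5],
    [[0, 0, 0], 0, 0.25],
    [[0, 0, 0], 0, 0.15],
    [[0, 0, 0], 0, 0.0],
    [[0, 0, 0], 0, 0],
    [[0, 0, 0], 0, 0],
    [[0, 0, 0], 0, 0],
    [[0, 0, 0], 0, 0]
  ],
  "newtons": 50
}}

```text
t: 3.3
ee_pos: [0.5638, -0.3203, 0.048]
tool_rot: [0.707, -0.03, -0.706, -0.032]
force: [-0.6, 0.5, -0.2]
finger_gap: 0.0308
```

Run:
```python
from h import *
np.set_printoptions(precision=4,suppress=True)
s=env.get_state();print(s["t"],s["ee_pos"],s["force"],s["finger_gap"],s["ft_torque"])
im=vision.get_image("top")[:,:,::-1];cv2.imwrite("pics/t2.png",cv2.resize(im[130:270,400:520],None,fx=4,fy=4,interpolation=cv2.INTER_CUBIC))
```

```text
3.3 [ 0.5638 -0.3203  0.048 ] [-0.567   0.5004 -0.2404] 0.030763498114662242 [ 0.0174  0.0255 -0.0114]
```

View pics/t2.png

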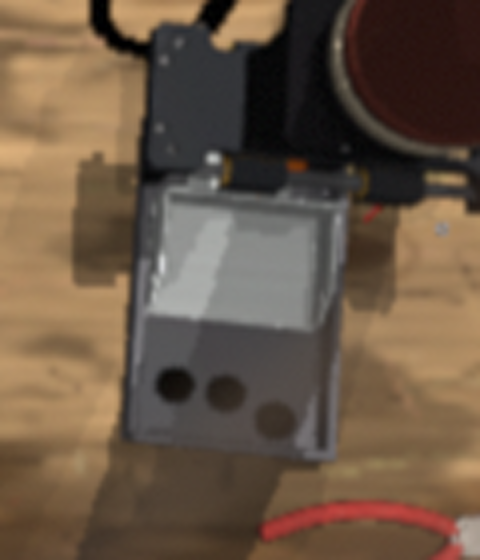

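>>> {"fn": "arm_command", "kwargs": {
  "increments": [
    [[0, 0, 0], 0, 0],
    [[0, 0, 0], 0, 0],
    [[0, 0, 0], 0, 0],
    [[0, 0, 0], 0, 0],
    [[0, 0, 0], 0, 0]
  ]
}}

```text
t: 3.85
ee_pos: [0.5638, -0.3203, 0.048]
tool_rot: [0.707, -0.03, -0.706, -0.032]
force: [-0.2, -0.4, 0.5]
finger_gap: 0.0155
```

>>> {"fn": "arm_command", "kwargs": {
  "increments": [
    [[0.1, 0, 0.2], 0, 0],
    [[0.1, 0, 0.6], 0, 0],
    [[0.1, 0, 1.0], 0, 0],
    [[0.1, 0, 1.4], 0, 0],
    [[0.1, 0, 1.8], 0, 0],
    [[0.1, 0, 2.2], 0, 0],
    [[0.1, 0, 2.6], 0, 0],
    [[0.1, 0, 3.0], 0, 0],
    [[0.1, 0, 3.4], 0, 0],
    [[0.1, 0, 3.8], 0, 0],
    [[0.1, 0, 4.2], 0, 0],
    [[0.1, 0, 4.5], 0, 0]
  ]
}}

```text
t: 5.05
ee_pos: [0.5199, -0.3165, 0.048]
tool_rot: [0.707, -0.03, -0.705, -0.031]
force: [2.1, 0.2, 5.7]
finger_gap: 0.0153
```

Run:
```python
from h import *
np.set_printoptions(precision=4,suppress=True)
s=env.get_state();print(s["t"],s["ee_pos"],s["force"],s["finger_gap"],s["ft_torque"])
im=vision.get_image("top")[:,:,::-1];cv2.imwrite("pics/t3.png",cv2.resize(im[130:270,400:520],None,fx=4,fy=4,interpolation=cv2.INTER_CUBIC))
```

```text
5.05 [ 0.5199 -0.3165  0.048 ] [2.0953 0.2263 5.7032] 0.015282859658366931 [-0.1528 -0.1332  0.106 ]
```

View pics/t3.png

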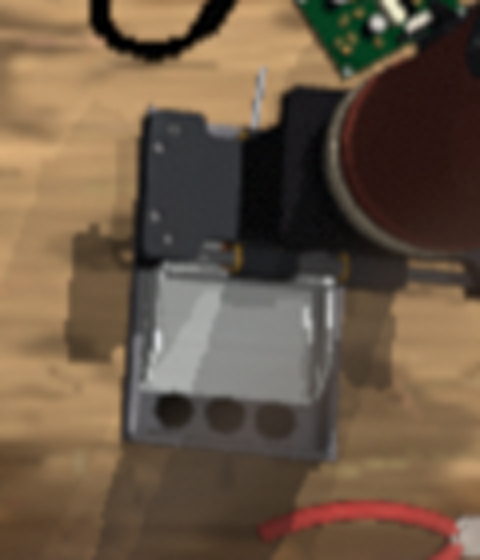

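>>> {"fn": "arm_command", "kwargs": {
  "increments": [
    [[0.1, 0, 0.3], 0, 0],
    [[0.1, 0, 0.6], 0, 0],
    [[0.1, 0, 0.8], 0, 0],
    [[0.1, 0, 1.0], 0, 0],
    [[0.1, 0, 1.2], 0, 0],
    [[0.1, 0, 1.4], 0, 0],
    [[0.1, 0, 1.6], 0, 0],
    [[0.1, 0, 1.8], 0, 0],
    [[0.1, 0, 2.0], 0, 0],
    [[0.1, 0, 2.2], 0, 0],
    [[0.1, 0, 2.4], 0, 0]
  ]
}}

```text
t: 6.2
ee_pos: [0.4967, -0.3148, 0.0481]
tool_rot: [0.708, -0.03, -0.705, -0.031]
force: [2.4, 0.7, 7.2]
finger_gap: 0.0156
```

Run:
```python
from h import *
np.set_printoptions(precision=4,suppress=True)
s=env.get_state();print(s["t"],s["ee_pos"],s["force"],s["finger_gap"],s["ft_torque"])
im=vision.get_image("top")[:,:,::-1];cv2.imwrite("pics/t4.png",cv2.resize(im[130:270,400:520],None,fx=4,fy=4,interpolation=cv2.INTER_CUBIC))
```

```text
6.2 [ 0.4967 -0.3148  0.0481] [2.4262 0.7428 7.199 ] 0.015620556644245873 [-0.1294 -0.1072  0.0596]
```

View pics/t4.png

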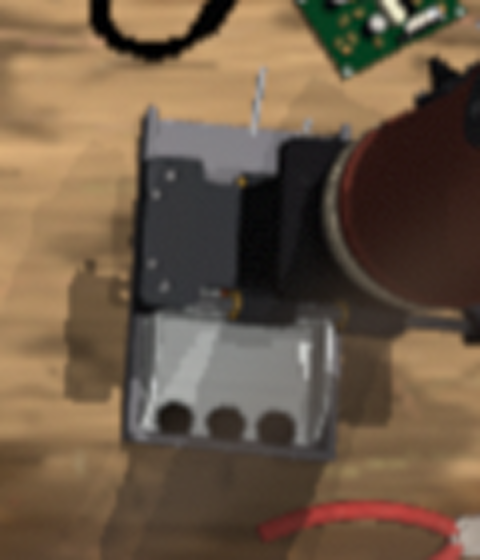

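Gears are climbing onto the scoop (at picture 175,418 / 226,422 / 276,427). A few mm remain until the wall.

>>> {"fn": "arm_command", "kwargs": {
  "increments": [
    [[0.1, 0, 0.2], 0, 0],
    [[0.1, 0, 0.4], 0, 0],
    [[0.1, 0, 0.6], 0, 0],
    [[0.1, 0, 0.7], 0, 0],
    [[0.1, 0, 0.8], 0, 0],
    [[0.1, 0, 0.8], 0, 0]
  ]
}}

```text
t: 6.85
ee_pos: [0.4915, -0.3146, 0.0488]
tool_rot: [0.71, -0.031, -0.703, -0.03]
force: [6.7, -1.8, 4.0]
finger_gap: 0.0157
```

Run:
```python
from h import *
np.set_printoptions(precision=4,suppress=True)
s=env.get_state();print(s["t"],s["ee_pos"],s["force"],s["finger_gap"],s["ft_torque"])
im=vision.get_image("top")[:,:,::-1];cv2.imwrite("pics/t5.png",cv2.resize(im[190:260,420:500],None,fx=7,fy=7,interpolation=cv2.INTER_CUBIC))
```

```text
6.85 [ 0.4915 -0.3146  0.0488] [ 6.6827 -1.7621  3.9813] 0.015714409475536355 [-0.1969 -1.5782 -0.0948]
```

View pics/t5.png

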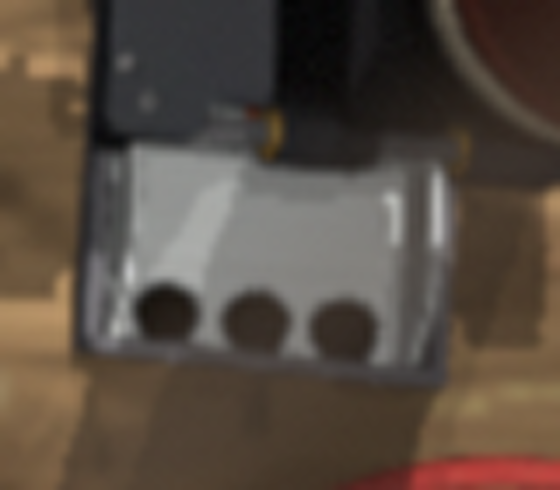

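>>> {"fn": "arm_command", "kwargs": {
  "increments": [
    [[0, 0, 0], 0, 0],
    [[-0.1, 0, 0], 0, 0],
    [[-0.3, 0, 0], 0, 0],
    [[-0.6, 0, 0], 0, 0],
    [[-1.0, 0, 0], 0, 0],
    [[-1.5, 0, 0], 0, 0],
    [[-2.0, 0, 0], 0, 0],
    [[-2.5, 0, 0], 0, 0],
    [[-3.0, 0, 0], 0, 0],
    [[-3.4, 0, 0], 0, 0],
    [[-3.7, 0, 0], 0, 0],
    [[-3.8, 0, 0], 0, 0]
  ],
  "newtons": 60
}}

```text
t: 8.1
ee_pos: [0.4909, -0.3146, 0.0871]
tool_rot: [0.71, -0.031, -0.703, -0.03]
force: [-0.5, -0.5, -1.9]
finger_gap: 0.0156
```

Run:
```python
from h import *
np.set_printoptions(precision=4,suppress=True)
s=env.get_state();print(s["t"],s["ee_pos"],s["force"],s["finger_gap"],s["ft_torque"])
im=vision.get_image("top")[:,:,::-1];cv2.imwrite("pics/t6.png",cv2.resize(im[190:260,420:500],None,fx=7,fy=7,interpolation=cv2.INTER_CUBIC))
im=vision.get_image("scene")[:,:,::-1];cv2.imwrite("pics/s6.png",cv2.resize(im[100:220,290:490],None,fx=4,fy=4,interpolation=cv2.INTER_CUBIC))
```

```text
8.1 [ 0.4909 -0.3146  0.0871] [-0.49   -0.4549 -1.8599] 0.015592975584492984 [0.0393 0.003  0.0322]
```

View pics/t6.png

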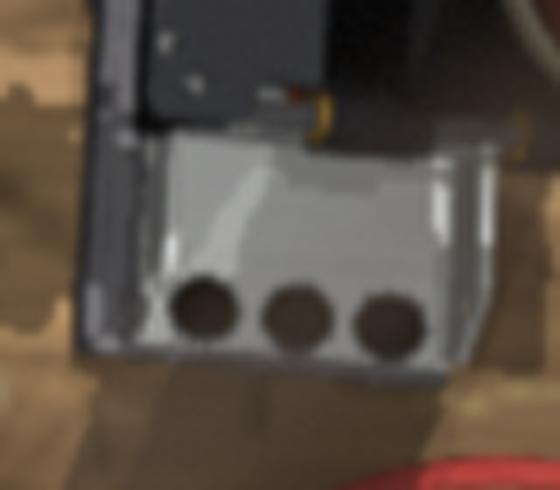

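View pics/s6.png

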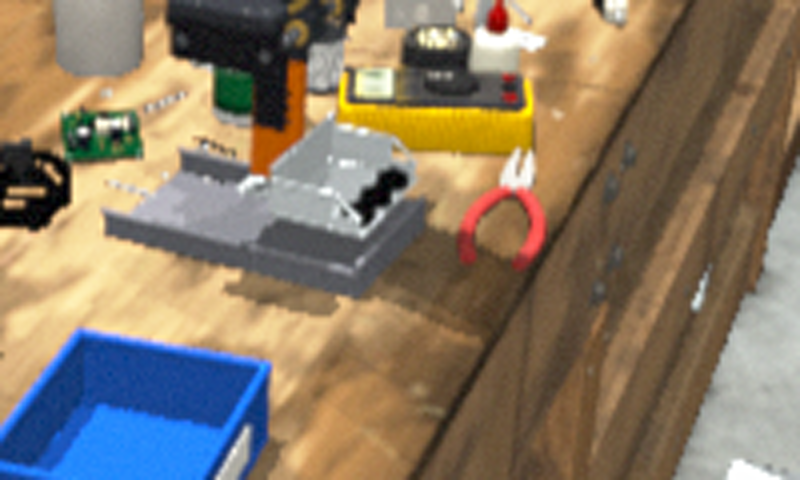

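>>> {"fn": "arm_command", "kwargs": {
  "increments": [
    [[-0.3, -0.2, 0], 0, 0],
    [[-0.9, -0.7, 0], 0, 0],
    [[-1.6, -1.4, 0], 0, 0],
    [[-2.4, -2.4, 0.1], 0, 0],
    [[-3.2, -3.6, 0.1], -1, 0],
    [[-4.0, -5.0, 0.1], -1, 0],
    [[-4.6, -6.6, 0.2], -2, 0],
    [[-5.0, -8.4, 0.2], -2, 0],
    [[-5.1, -10.4, 0.3], -3, 0],
    [[-5.1, -12.4, 0.3], -3, 0],
    [[-5.1, -14.2, 0.4], -4, 0],
    [[-5.1, -15.6, 0.4], -4, 0]
  ]
}}

```text
t: 9.4
ee_pos: [0.4998, -0.1566, 0.1377]
tool_rot: [0.711, -0.005, -0.703, -0.005]
force: [0.2, -0.3, -1.3]
finger_gap: 0.0159
```

Run:
```python
from h import *
np.set_printoptions(precision=4,suppress=True)
s=env.get_state();print(s["t"],s["ee_pos"],s["force"],s["finger_gap"],s["qd"]);print(R.from_quat(s["tool_rot"]).as_matrix())
im=vision.get_image("top")[:,:,::-1];cv2.imwrite("pics/t7.png",cv2.resize(im[150:260,300:480],None,fx=4,fy=4,interpolation=cv2.INTER_CUBIC))
```

```text
9.4 [ 0.4998 -0.1566  0.1377] [ 0.1854 -0.2821 -1.3118] 0.01585834328057221 [-0.1488 -0.0488 -0.0937  0.0613  0.01   -0.0119 -0.2836]
[[ 0.0106 -0.0139 -0.9998]
 [-0.0011 -0.9999  0.0139]
 [-0.9999  0.0009 -0.0106]]
```

View pics/t7.png

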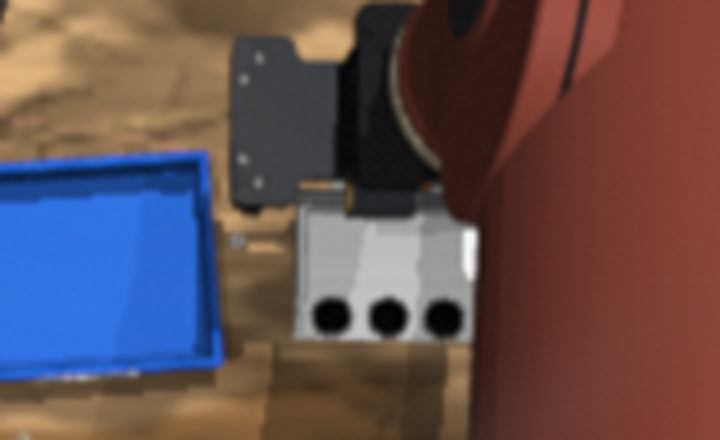

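>>> {"fn": "arm_command", "kwargs": {
  "increments": [
    [[0, -0.5, 0], 0, 0],
    [[0, -1.3, 0], -1, 0],
    [[0, -2.5, -0.1], -1, 0],
    [[0, -4.0, -0.2], -2, 0],
    [[0, -5.9, -0.3], -2, 0],
    [[0, -8.0, -0.4], -3, 0],
    [[0, -10.2, -0.5], -3, 0],
    [[0, -12.2, -0.6], -4, 0],
    [[0, -14.0, -0.7], -4, 0],
    [[0, -15.4, -0.8], -4, 0],
    [[0, -16.3, -0.9], -5, 0],
    [[0, -16.7, -0.9], -5, 0]
  ]
}}

```text
t: 10.65
ee_pos: [0.5115, 0.0135, 0.1378]
tool_rot: [0.71, 0.027, -0.703, 0.027]
force: [0.5, 0.6, -1.3]
finger_gap: 0.0154
```

>>> {"fn": "arm_command", "kwargs": {
  "increments": [
    [[0.1, 0, 0], 0, 0],
    [[0.4, 0, 0], 0, 0],
    [[0.8, 0, 0], 0, 0],
    [[1.2, 0, 0], 0, 0],
    [[1.5, 0, 0], 0, 0],
    [[1.6, 0, 0], 0, 0]
  ]
}}

```text
t: 11.25
ee_pos: [0.5114, 0.0133, 0.1213]
tool_rot: [0.71, 0.027, -0.703, 0.027]
force: [0.3, -0.3, -0.2]
finger_gap: 0.0157
```

Run:
```python
from h import *
np.set_printoptions(precision=4,suppress=True)
s=env.get_state();print(s["t"],s["ee_pos"],s["force"],s["finger_gap"]);print(R.from_quat(s["tool_rot"]).as_matrix())
im=vision.get_image("top")[:,:,::-1];cv2.imwrite("pics/t8.png",cv2.resize(im[150:260,230:410],None,fx=4,fy=4,interpolation=cv2.INTER_CUBIC))
im=vision.get_image("scene")[:,:,::-1];cv2.imwrite("pics/s8.png",cv2.resize(im[110:270,230:430],None,fx=3.5,fy=3.5,interpolation=cv2.INTER_CUBIC))
```

```text
11.25 [0.5114 0.0133 0.1213] [ 0.3176 -0.3371 -0.1774] 0.015653750562912405
[[ 0.01    0.0766 -0.997 ]
 [ 0.     -0.9971 -0.0766]
 [-0.9999  0.0007 -0.01  ]]
```

View pics/t8.png

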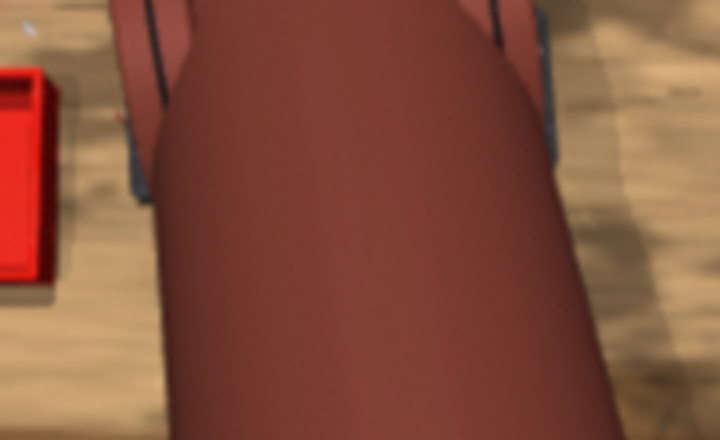

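View pics/s8.png

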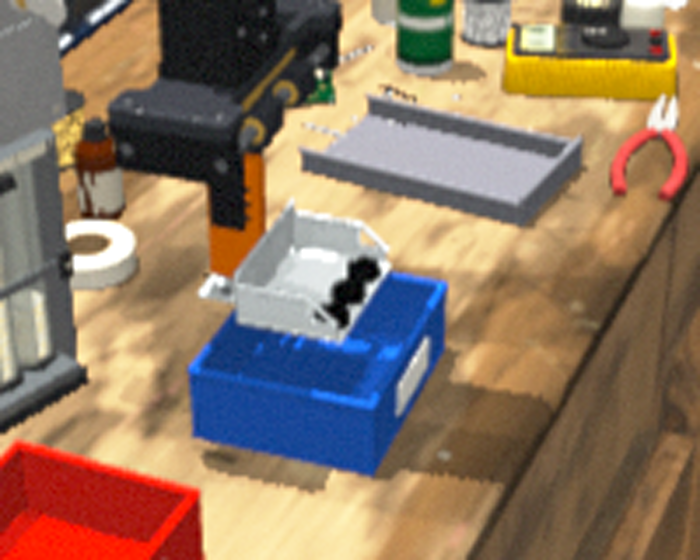

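>>> {"fn": "arm_command", "kwargs": {
  "increments": [
    [[0, 0, 0], 0, 0],
    [[0, 0, 0], 0, 0],
    [[0, 0, 0], 0, 0]
  ],
  "newtons": 10
}}

```text
t: 11.65
ee_pos: [0.5117, 0.0134, 0.1218]
tool_rot: [0.71, 0.027, -0.703, 0.027]
force: [0.1, -0.2, -2.1]
finger_gap: 0.0159
```

```bash
cat > look.py <<'E'
from h import *
import sys
np.set_printoptions(precision=4,suppress=True)
n=sys.argv[1]
s=env.get_state();print(s["t"],s["ee_pos"],s["force"],s["finger_gap"])
im=vision.get_image("scene")[:,:,::-1];cv2.imwrite(f"pics/{n}.png",cv2.resize(im[110:270,230:430],None,fx=3.5,fy=3.5,interpolation=cv2.INTER_CUBIC))
E
python3 look.py s9
```

```text
11.65 [0.5117 0.0134 0.1218] [ 0.1354 -0.1533 -2.0862] 0.01590242894506782
```

View pics/s9.png

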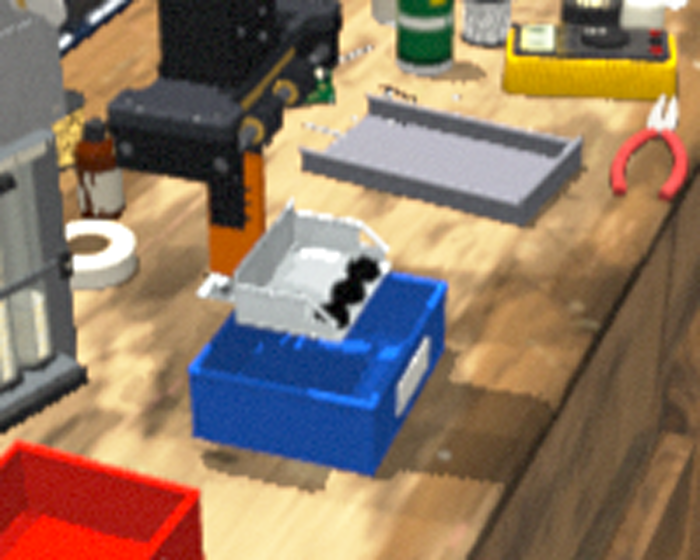

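Still held level at 10 N. I'll reduce further.

>>> {"fn": "arm_command", "kwargs": {
  "increments": [
    [[0, 0, 0], 0, 0],
    [[0, 0, 0], 0, 0],
    [[0, 0, 0], 0, 0]
  ],
  "newtons": 5
}}

```text
t: 12.0
ee_pos: [0.5116, 0.0135, 0.1217]
tool_rot: [0.71, 0.027, -0.703, 0.027]
force: [0.0, 0.2, -1.1]
finger_gap: 0.016
```

```bash
python3 look.py s10
```

```text
12.0 [0.5116 0.0135 0.1217] [ 0.0255  0.1896 -1.1398] 0.01597132574082024
```

View pics/s10.png

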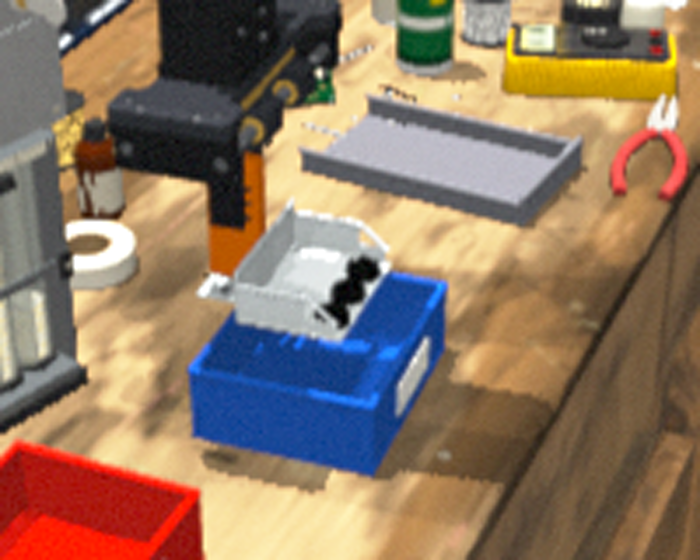

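>>> {"fn": "arm_command", "kwargs": {
  "increments": [
    [[0, 0, 0], 0, 0],
    [[0, 0, 0], 0, 0],
    [[0, 0, 0], 0, 0],
    [[0, 0, 0], 0, 0]
  ],
  "newtons": 3
}}

```text
t: 12.45
ee_pos: [0.5116, 0.0135, 0.1217]
tool_rot: [0.71, 0.027, -0.703, 0.027]
force: [-0.1, 0.0, -1.0]
finger_gap: 0.0161
```

```bash
python3 look.py s11
```

```text
12.45 [0.5116 0.0135 0.1217] [-0.0819  0.0244 -1.0219] 0.016099899806588325
```

View pics/s11.png

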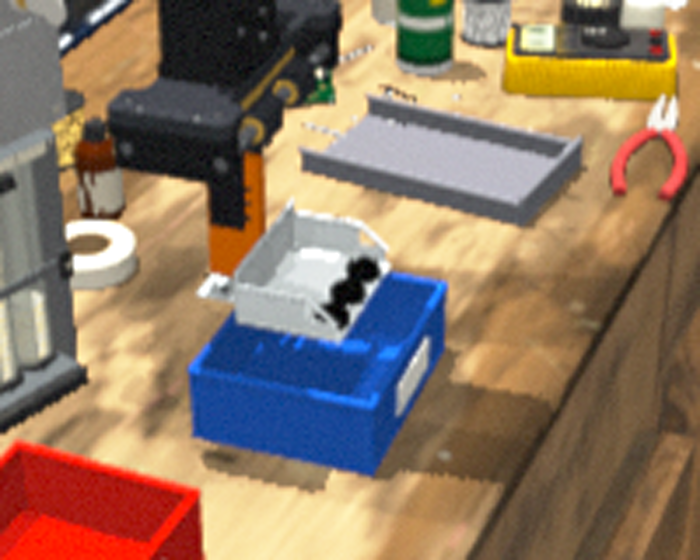

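Run:
```python
from h import *
np.set_printoptions(precision=4,suppress=True)
s=env.get_state();c=vision.calibration("wrist")
im=vision.get_image("wrist")[:,:,::-1].copy();cv2.imwrite("pics/w12.png",im)
Rt=R.from_quat(s["tool_rot"]).as_matrix();p=s["ee_pos"]
Tt=np.eye(4);Tt[:3,:3]=Rt;Tt[:3,3]=p
X=np.linalg.inv(Tt)@c["T"]
# w2 pose
T2=np.eye(4);T2[:3,:3]=[[0,-.0874,-.9962],[.0031,-.9962,.0874],[-1,-.0031,.0003]];T2[:3,3]=[.5635,-.3202,.0475]
c2=dict(c);c2["T"]=T2@X
o=np.array([.563-.032*.9962,-.321+.032*.087])
for v,z in((205,.005),(205,.003),(246,.005),(203,.005),(322,.091),(258,.091)):
    w=px2w(c2,321,v,z);d=w[:2]-o;print(v,z,w,d[0]*.9962-d[1]*.0872)
```

```text
205 0.005 [ 0.5784 -0.3231  0.005 ] 0.047553582650299436
205 0.003 [ 0.5778 -0.3231  0.003 ] 0.04696850230626456
246 0.005 [ 0.5475 -0.3205  0.005 ] 0.016473556296478998
203 0.005 [ 0.5799 -0.3233  0.005 ] 0.049008743643157625
322 0.091 [ 0.5482 -0.32    0.091 ] 0.017150015615776615
258 0.091 [ 0.58   -0.3227  0.091 ] 0.04913022369836785
```

View pics/w12.png

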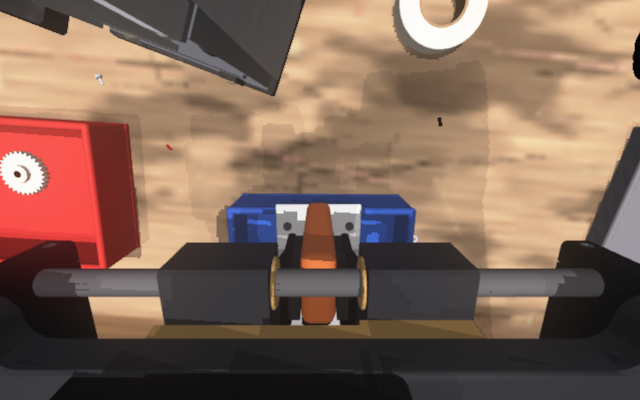

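>>> {"fn": "arm_command", "kwargs": {
  "increments": [
    [[0.3, 0, 0.2], 0, 0],
    [[0.7, 0, 0.5], 0, 0],
    [[1.1, 0, 0.7], 0, 0],
    [[1.5, 0, 0.8], 0, 0],
    [[1.9, 0, 0.8], 0, 0],
    [[2.2, 0, 0.8], 0, 0],
    [[2.4, 0, 0.8], 0, 0]
  ],
  "newtons": 4
}}

```text
t: 13.25
ee_pos: [0.5039, 0.0128, 0.0973]
tool_rot: [0.71, 0.027, -0.703, 0.027]
force: [0.2, -0.6, -0.9]
finger_gap: 0.016
```

```bash
python3 look.py s13
python3 - <<'E'
from h import *
cv2.imwrite("pics/w13.png",vision.get_image("wrist")[150:350,160:480,::-1])
E
```

```text
13.25 [0.5039 0.0128 0.0973] [ 0.1728 -0.5749 -0.8919] 0.015958252871772008
```

View pics/s13.png

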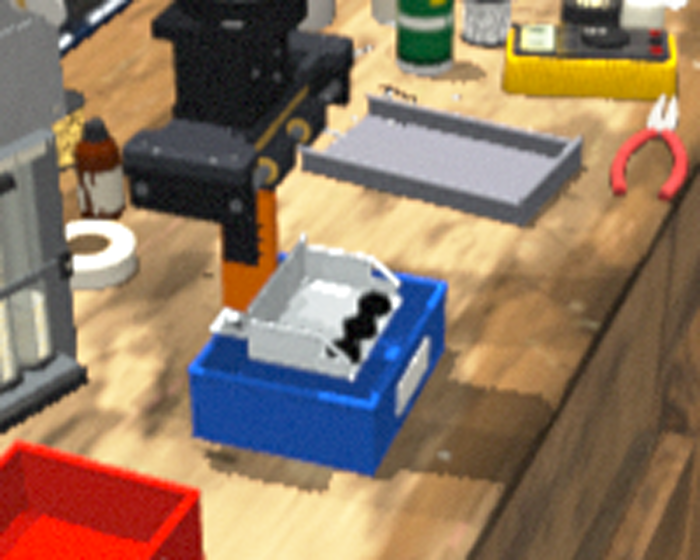

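View pics/w13.png

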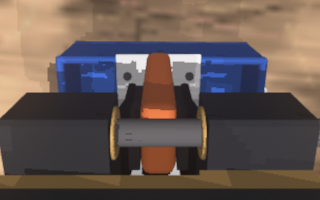

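Run:
```python
from h import *
np.set_printoptions(precision=1,suppress=True)
c=vision.calibration("wrist")
b=np.array([.4565,.0069]);e=np.array([.9978,.0663]);n=np.array([-.0663,.9978])
for x,z in((.06,.05),(.056,.05),(.06,0)):
  print(x,z,w2px(c,[*(b+e*x+n*.075),z]),w2px(c,[*(b+e*x-n*.075),z]))
print("plate rear",w2px(c,[.5039+.016,.013,.052]))
im=cv2.imread("pics/w13.png");cv2.imwrite("pics/w13b.png",cv2.resize(im[25:120,40:280],None,fx=3.3,fy=3.3,interpolation=cv2.INTER_CUBIC))
```

```text
0.06 0.05 [217.9 206.2] [426.8 208.5]
0.056 0.05 [218.3 211.6] [426.2 213.8]
0.06 0 [235.9 190.6] [407.1 192.5]
plate rear [319.9 203.2]
```

View pics/w13b.png

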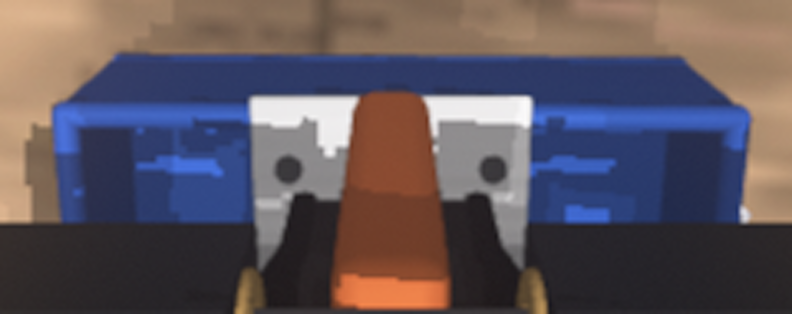

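>>> {"fn": "arm_command", "kwargs": {
  "increments": [
    [[0.1, 0, 0.25], 0, 0],
    [[0.2, 0, 0.5], 0, 0],
    [[0.3, 0, 0.8], 0, 0],
    [[0.4, 0, 1.1], 0, 0],
    [[0.5, 0, 1.4], 0, 0],
    [[0.6, 0, 1.6], 0, 0],
    [[0.7, 0, 1.8], 0, 0]
  ]
}}

```text
t: 14.05
ee_pos: [0.4858, 0.0115, 0.0902]
tool_rot: [0.71, 0.027, -0.703, 0.027]
force: [-0.4, -0.1, 0.3]
finger_gap: 0.0161
```

```bash
python3 look.py s14
```

```text
14.05 [0.4858 0.0115 0.0902] [-0.3978 -0.0618  0.261 ] 0.016057359219625117
```

View pics/s14.png

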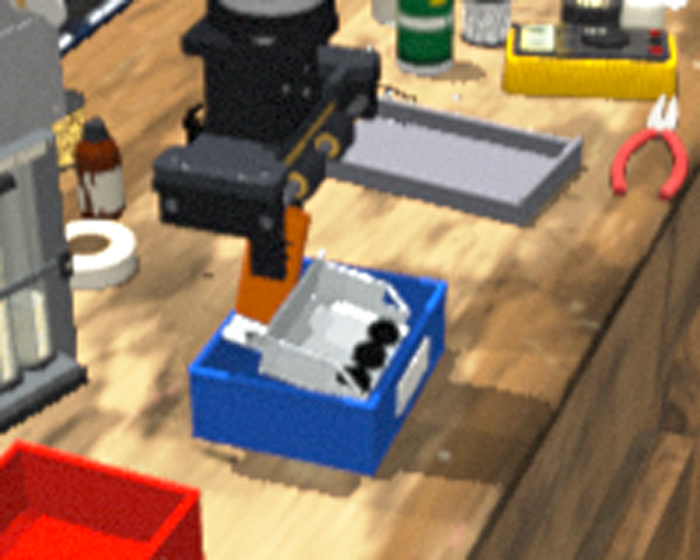

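>>> {"fn": "arm_command", "kwargs": {
  "increments": [
    [[0.1, 0, 0.2], 0, 0],
    [[0.2, 0, 0.4], 0, 0],
    [[0.3, 0, 0.6], 0, 0],
    [[0.45, 0, 0.8], 0, 0],
    [[0.55, 0, 0.95], 0, 0],
    [[0.55, 0, 0.95], 0, 0]
  ]
}}

```text
t: 14.7
ee_pos: [0.4757, 0.0107, 0.0842]
tool_rot: [0.71, 0.027, -0.703, 0.027]
force: [-1.2, 0.1, -0.9]
finger_gap: 0.0162
```

```bash
python3 look.py s15
```

```text
14.7 [0.4757 0.0107 0.0842] [-1.1855  0.1456 -0.9151] 0.016223965344399998
```

View pics/s15.png

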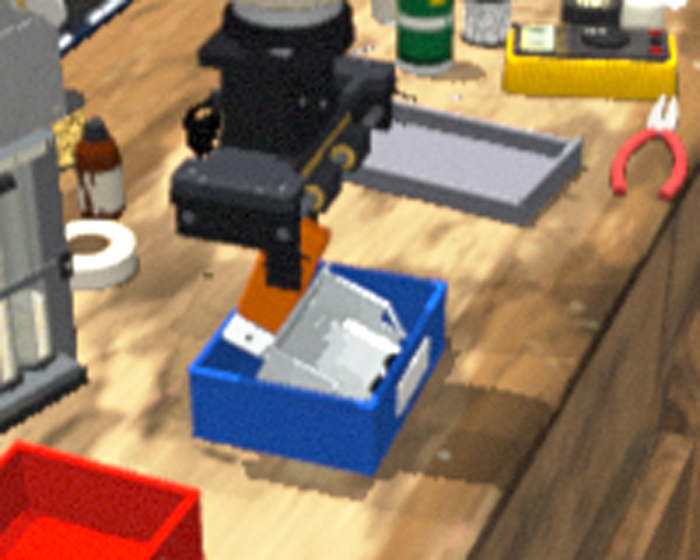

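>>> {"fn": "arm_command", "kwargs": {
  "increments": [
    [[0, 0, 0], 0, 0],
    [[0, 0, 0], 0, 0],
    [[-0.2, 0, 0], 0, 0],
    [[-0.6, 0, 0], 0, 0],
    [[-1.0, 0, -0.2], 0, 0],
    [[-1.5, 0, -0.5], 0, 0],
    [[-2.0, 0, -0.8], 0, 0],
    [[-2.2, 0, -1.0], 0, 0]
  ],
  "newtons": 30
}}

```text
t: 15.55
ee_pos: [0.4863, 0.0115, 0.1072]
tool_rot: [0.71, 0.027, -0.703, 0.027]
force: [-0.3, 0.5, -1.1]
finger_gap: 0.0155
```

```bash
python3 look.py s16
```

```text
15.55 [0.4863 0.0115 0.1072] [-0.3123  0.4759 -1.1046] 0.015532482688307139
```

View pics/s16.png

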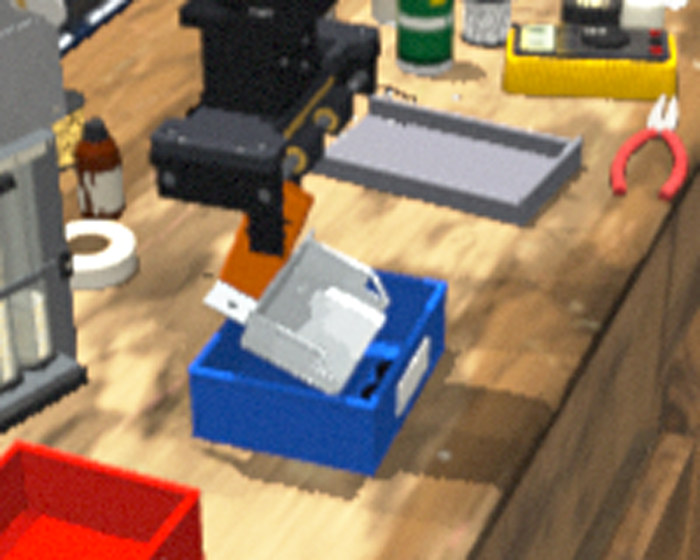

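>>> {"fn": "arm_command", "kwargs": {
  "increments": [
    [[-0.3, 0, 0], 0, 0],
    [[-1.0, 0, 0], 0, 0],
    [[-2.2, 0, 0], 0, 0],
    [[-3.6, 0, 0], 0, 0],
    [[-5.0, 0, 0], 0, 0],
    [[-6.2, 0, 0], 0, 0],
    [[-7.0, 0, 0], 0, 0],
    [[-7.5, 0, 0], 0, 0]
  ],
  "newtons": 40
}}

```text
t: 16.4
ee_pos: [0.486, 0.0115, 0.1833]
tool_rot: [0.711, 0.027, -0.702, 0.027]
force: [0.2, 0.3, -1.0]
finger_gap: 0.0155
```

>>> {"fn": "arm_command", "kwargs": {
  "increments": [
    [[0, 0.4, -0.1], 0, 0],
    [[0, 1.4, -0.4], 1, 0],
    [[0, 3.0, -1], 1, 0],
    [[0, 5.0, -2], 2, 0],
    [[0, 7.0, -3], 2, 0],
    [[0, 9.0, -4], 3, 0],
    [[0, 11.0, -5], 3, 0],
    [[0, 13.0, -6], 4, 0],
    [[0, 15.0, -7], 4, 0],
    [[0, 16.8, -7.8], 4, 0],
    [[0, 18.0, -8.4], 4, 0],
    [[0, 18.2, -8.6], 4, 0]
  ]
}}

```text
t: 17.6
ee_pos: [0.5859, -0.1664, 0.1836]
tool_rot: [0.711, 0.001, -0.703, 0.001]
force: [0.8, -0.1, -1.2]
finger_gap: 0.0157
```

Run:
```python
from h import *
np.set_printoptions(precision=4,suppress=True)
s=env.get_state();print(s["t"],s["ee_pos"],s["force"],s["finger_gap"]);print(R.from_quat(s["tool_rot"]).as_matrix())
im=vision.get_image("top")[:,:,::-1];cv2.imwrite("pics/t17.png",cv2.resize(im[130:280,260:460],None,fx=3.8,fy=3.8,interpolation=cv2.INTER_CUBIC))
im=vision.get_image("scene")[:,:,::-1];cv2.imwrite("pics/s17.png",cv2.resize(im[60:260,230:450],None,fx=2.9,fy=2.9,interpolation=cv2.INTER_CUBIC))
```

```text
17.6 [ 0.5859 -0.1664  0.1836] [ 0.7941 -0.0679 -1.1611] 0.01572647870529292
[[ 0.0108  0.0034 -0.9999]
 [-0.0005 -1.     -0.0034]
 [-0.9999  0.0006 -0.0108]]
```

View pics/t17.png

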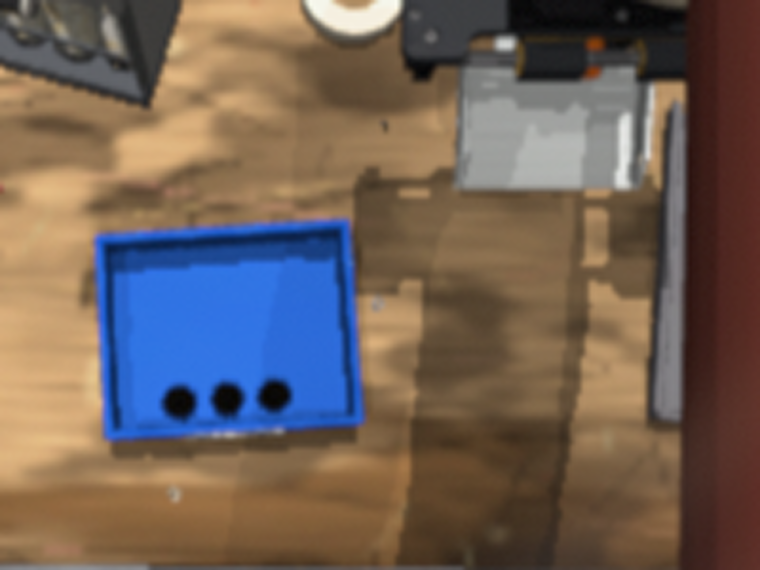

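View pics/s17.png

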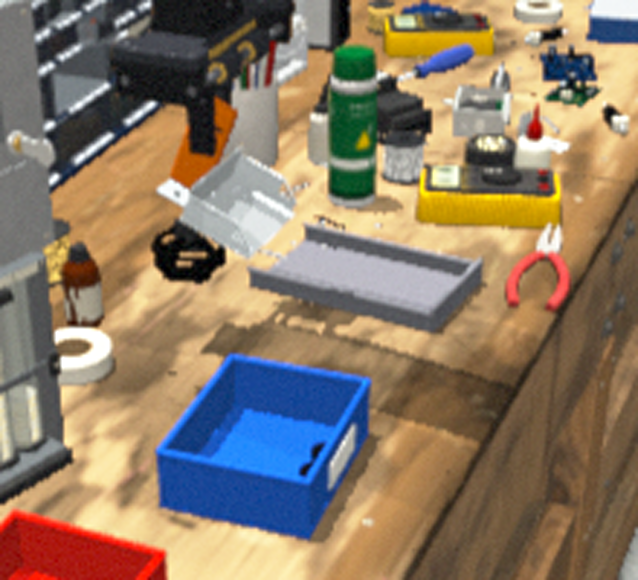

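>>> {"fn": "arm_command", "kwargs": {
  "increments": [
    [[0.4, 0, 0.4], 0, 0],
    [[1.4, 0, 1.4], 0, 0],
    [[2.8, 0, 2.6], 0, 0],
    [[4.2, 0, 3.8], 0, 0],
    [[5.6, 0, 4.8], 0, 0],
    [[7.0, 0, 5.6], 0, 0],
    [[8.0, 0, 6.0], 0, 0],
    [[8.5, 0, 6.0], 0, 0]
  ]
}}

```text
t: 18.5
ee_pos: [0.5257, -0.1635, 0.0974]
tool_rot: [0.711, 0.003, -0.704, 0.002]
force: [-0.1, -0.2, -1.1]
finger_gap: 0.016
```

```bash
cat > look2.py <<'E'
from h import *
import sys
np.set_printoptions(precision=4,suppress=True)
n=sys.argv[1]
s=env.get_state();print(s["t"],s["ee_pos"],s["force"],s["finger_gap"])
im=vision.get_image("scene")[:,:,::-1];cv2.imwrite(f"pics/{n}.png",cv2.resize(im[80:220,260:420],None,fx=4,fy=4,interpolation=cv2.INTER_CUBIC))
E
python3 look2.py s18
```

```text
18.5 [ 0.5257 -0.1635  0.0974] [-0.0706 -0.182  -1.0856] 0.015975863620069267
```

View pics/s18.png

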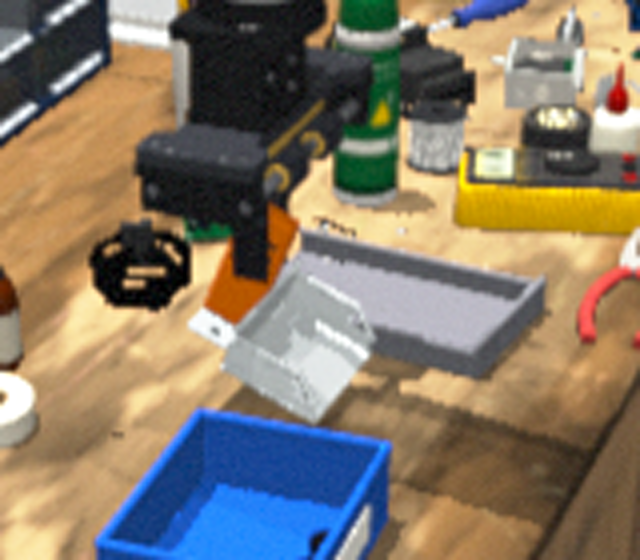

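>>> {"fn": "arm_command", "kwargs": {
  "increments": [
    [[0.6, 0, 0], 0, 0],
    [[1.2, 0, 0], 0, 0],
    [[1.7, 0, -0.2], 0, 0],
    [[2.1, 0, -0.8], 0, 0],
    [[2.5, 0, -1.4], 0, 0],
    [[2.9, 0, -2.0], 0, 0],
    [[3.3, 0, -2.6], 0, 0],
    [[3.7, 0, -3.1], 0, 0],
    [[4.1, 0, -3.6], 0, 0]
  ],
  "newtons": 5
}}

```text
t: 19.45
ee_pos: [0.5629, -0.1632, 0.0561]
tool_rot: [0.711, 0.003, -0.704, 0.002]
force: [-1.0, 0.2, -0.5]
finger_gap: 0.0158
```

```bash
python3 look2.py s19
```

```text
19.45 [ 0.5629 -0.1632  0.0561] [-1.0383  0.1863 -0.467 ] 0.01575023031530049
```

View pics/s19.png

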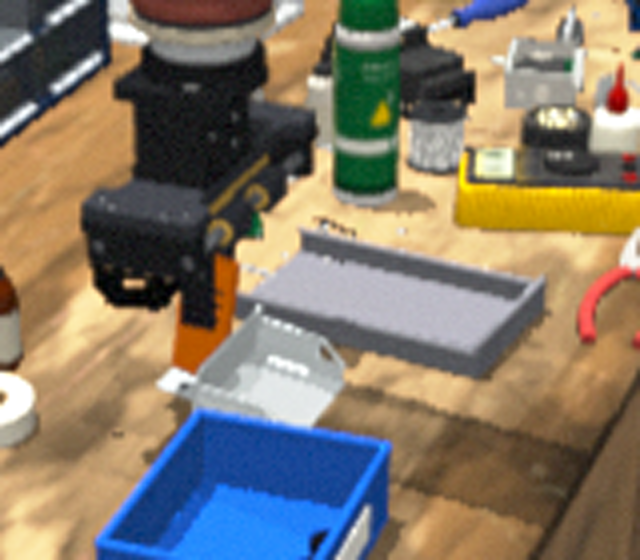

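>>> {"fn": "arm_command", "kwargs": {
  "increments": [
    [[0.3, 0, -0.2], 0, 0],
    [[0.6, 0, -0.4], 0, 0],
    [[0.9, 0, -0.6], 0, 0],
    [[1.1, 0, -0.8], 0, 0],
    [[1.2, 0, -0.8], 0, 0],
    [[1.3, 0, -0.8], 0, 0]
  ],
  "newtons": 3
}}

```text
t: 20.1
ee_pos: [0.5718, -0.163, 0.0431]
tool_rot: [0.711, 0.003, -0.703, 0.002]
force: [-0.4, 0.9, 3.9]
finger_gap: 0.0157
```

```bash
python3 look2.py s20
```

```text
20.1 [ 0.5718 -0.163   0.0431] [-0.4219  0.9032  3.8696] 0.015704962738662884
```

View pics/s20.png

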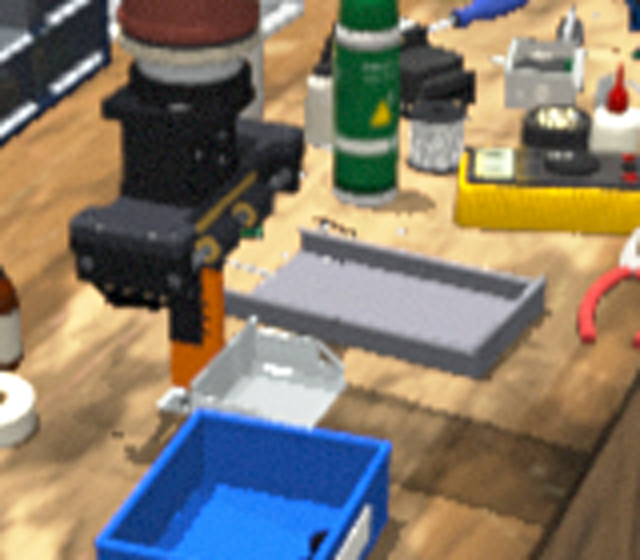

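>>> {"fn": "arm_command", "kwargs": {
  "increments": [
    [[0, 0, 0], 0, 0.3],
    [[0, 0, 0], 0, 0.5],
    [[0, 0, 0], 0, 0.6],
    [[0, 0, 0], 0, 0.6],
    [[0, 0, 0], 0, 0.6],
    [[0, 0, 0], 0, 0.6],
    [[0, 0, 0], 0, 0.6]
  ],
  "newtons": 10
}}

```text
t: 20.85
ee_pos: [0.5718, -0.1629, 0.0429]
tool_rot: [0.711, 0.003, -0.703, 0.002]
force: [0.1, -0.5, -0.1]
finger_gap: 0.0515
```

>>> {"fn": "arm_command", "kwargs": {
  "increments": [
    [[-0.5, 0, 0], 0, 0.6],
    [[-2, 0, 0], 0, 0.6],
    [[-4, 0, 0], 0, 0.6],
    [[-6.5, 0, 0], 0, 0.6],
    [[-9, 0, 0], 0, 0.6],
    [[-11.5, 0, 0], 0, 0.6],
    [[-14, 0, 0], 0, 0.6],
    [[-16, 0, 0], 0, 0.6],
    [[-17, 0, 0], 0, 0.6],
    [[-17, 0, 0], 0, 0.6]
  ]
}}

```text
t: 21.85
ee_pos: [0.5708, -0.1632, 0.2151]
tool_rot: [0.712, 0.002, -0.702, 0.003]
force: [0.5, 0.1, -0.5]
finger_gap: 0.0523
```

>>> {"fn": "arm_command", "kwargs": {
  "increments": [
    [[0, 1, 0], 0, 0.6],
    [[0, 3, 0], 0, 0.6],
    [[0, 6, 0], 0, 0.6],
    [[0, 9, 0], 0, 0.6],
    [[0, 12, 0], 0, 0.6],
    [[0, 15, 0], 0, 0.6],
    [[0, 18, 0], 0, 0.6],
    [[0, 20, 0], 0, 0.6],
    [[0, 21, 0], 0, 0.6],
    [[0, 21, 0], 0, 0.6],
    [[0, 21, 0], 0, 0.6]
  ]
}}

```text
t: 22.95
ee_pos: [0.5727, -0.3717, 0.2149]
tool_rot: [0.712, 0.003, -0.702, 0.003]
force: [1.4, 0.3, 0.1]
finger_gap: 0.0521
```

Run:
```python
from h import *
np.set_printoptions(precision=4,suppress=True)
s=env.get_state();print(s["t"],s["ee_pos"],s["force"],s["finger_gap"],s["qd"])
im=vision.get_image("top")[:,:,::-1];cv2.imwrite("pics/t21.png",cv2.resize(im[130:280,260:460],None,fx=3.8,fy=3.8,interpolation=cv2.INTER_CUBIC))
im=vision.get_image("scene")[:,:,::-1];cv2.imwrite("pics/s21.png",cv2.resize(im[60:260,230:450],None,fx=2.9,fy=2.9,interpolation=cv2.INTER_CUBIC))
```

```text
22.95 [ 0.5727 -0.3717  0.2149] [1.436  0.2827 0.0764] 0.05206760357977071 [-0.0116 -0.01   -0.0115  0.0047 -0.0014  0.0008 -0.0007]
```

View pics/t21.png

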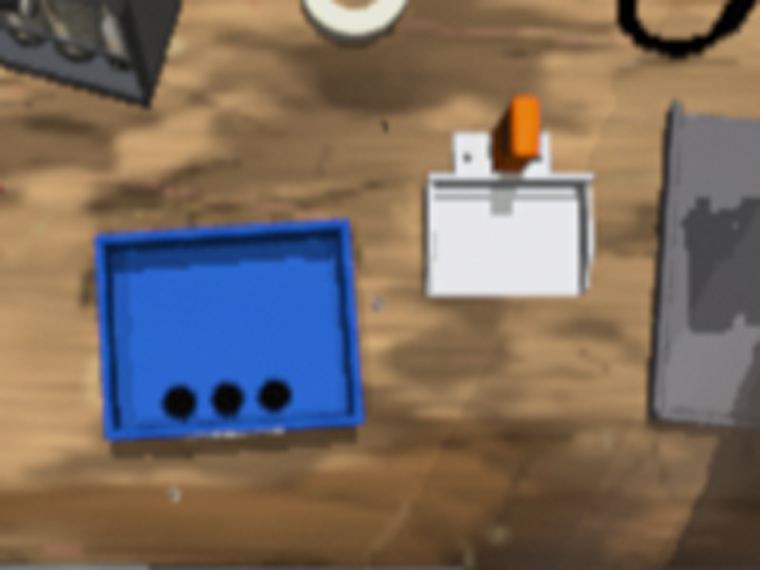

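View pics/s21.png

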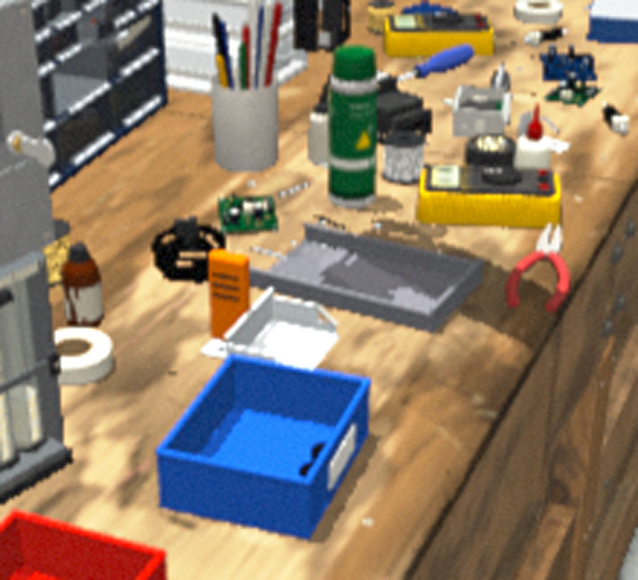

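>>> {"fn": "arm_command", "kwargs": {
  "increments": [
    [[-1, -1, 0.5], 0, 0.6],
    [[-2, -3, 1.5], 0, 0.6],
    [[-3, -4, 2], 0, 0.6],
    [[-3, -4, 2], 0, 0.6],
    [[-3, -4, 2], 0, 0.6],
    [[-3, -4, 2], 0, 0.6]
  ]
}}

```text
t: 23.65
ee_pos: [0.5519, -0.3322, 0.2446]
tool_rot: [0.712, 0.003, -0.702, 0.003]
force: [0.3, -0.4, -0.8]
finger_gap: 0.0523
```

Run:
```python
from bench import env
for i in range(2):
    s=env.get_state();print(s["t"],s["ee_pos"],s["force"],s["ft_torque"])
print(env.hand_in())
```

```text
23.65 [ 0.55193833 -0.33219346  0.24462807] [ 0.2786059  -0.44005396 -0.84941684] [0.04507737 0.04756653 0.00216642]
23.65 [ 0.55193833 -0.33219346  0.24462807] [ 0.2786059  -0.44005396 -0.84941684] [0.04507737 0.04756653 0.00216642]
the job is handed in; nothing more can be done
None
```

I scooped up all three gears, tipped them into the blue bin, set the scoop down flat and let go. I then handed the job in at 23.65 s of the 64 s allowed.

- **Tipping:** loosening the grip to 3 N did not let the scoop swing mouth-down as I had planned. I rested its rear plate on the blue bin's far wall instead and tilted it about that edge until the gears slid out.
- **Gears:** the last pictures show all three lying in the blue bin and none on the scoop. The fingers never touched them.
- **Scoop:** it lies flat on the bench between the blue bin and the tray, clear of both.
- **Arm:** it has pulled away from everything. My final force reading was about 1 N, the same as with nothing held. An earlier reading after release showed 1.4 N sideways, so I moved the arm a little further off before handing in.

I took no further picture after that last small move.

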